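# Third hand: shut the latch and press its block against the sprung stop

## Task

Swing the open lever of the toggle latch down until it is shut, then lay its wooden block flat on the bench with the catch end (the short end with the small square catch, opposite the lever) square and centred against the black rubber face of the sprung stop, and press it in gently with about 10 N, so that the green band on the stop's scale stands under the red pointer and the plate is never driven to the end of its travel. Finish while still holding the block in the gripper with that steady push, so that I can screw it down. Leave the glue bottle, the brass elbow and the black tape where they are.

Things in the scene. Friction and masses are not known exactly. Their poses are not given: they have to be found in the camera images.
- latch_block: Loose wooden block 50 (x) x 130 (y) x 19 (z) mm, 0.2 to 0.4 kg, brass toggle latch screwed on top. Origin: centre of the underside; z up. The short end at +y is the catch end (goes to the stop). With the lever shut the latch stands to 34 mm and is 24 mm wide, so the block can be gripped from above across its 50 mm width, best 10 to 40 mm from the middle toward the catch end.
- latch_block_lever (a joint): Angle of the latch lever (rad): 0 shut, lying flat and pointing to the block's -y end; grows to 2.62 as its tip swings up and over toward +y. Starts between 0.6 and 1.2. Light friction (about 0.02 N m) lets it stay where it is left. Shut: below 0.15.
- lever_hinge (a point): Point on the lever's hinge axis, which runs along the block's x; in the block's frame it lies at (0, -10, 30) mm. The lever is a strip 16 mm wide whose tip lies 36 mm from the hinge; its upper face lies 3 mm above the hinge when shut.
- catch_end (a point): Centre of the block's catch-end face, 65 mm along +y from the block's origin, 9.5 mm above its underside.
- stop: Sprung stop bolted to the bench: steel foot 75 x 84 x 8 mm, blue housing to 34 mm high, and before it, on the stop's -x side, a spring-loaded upright plate with black rubber face. Origin at bench level, z up; pressing the plate along the stop's +x pushes it in. The red pointer above the white scale stands 38 mm high, 22 mm toward +x from the origin.
- stop_plate (a joint): How far the plate is pressed in (m): 0 free, 0.025 end of travel. Spring of 0.8 N per mm without preload, so 10 N is 0.0125. The green band on the scale is under the red pointer from 0.007 to 0.017.
- stop_face (a point): Point on the middle line of the plate's rubber face, 9.5 mm above the bench (the block's half height); it moves with the plate. With the plate free it lies 30 mm from the stop's origin toward its -x. The face is 66 mm wide and 4 to 30 mm above the bench; the metal plate behind it is 70 mm wide, 2 to 32 mm above the bench.
- glue_bottle: Bystander: brown glue bottle with a blue spout, 47 mm across, 168 mm high, standing. Origin: centre of the underside.
- brass_elbow: Bystander: brass pipe elbow, 44 x 44 x 28 mm. Origin: centre of the underside.
- black_tape: Bystander: roll of black tape lying flat, 68 mm across, 19 mm high. Origin: centre of the underside.

How it is judged:
On the way, in this order (a step that is already met when the one before it is completed fails the run):
1. the latch lever is shut (value of joint latch_block_lever below 0.15 rad), for 0.2 s.
2. the block lies flat, catch end square and centred against the rubber face, pressed with 6 to 15 N (contact force between latch_block and stop between 6 and 15 N and value of joint latch_block_lever below 0.15 rad and distance between catch_end and stop_face below 0.014 m and angle between the y axis of latch_block and the x axis of stop, either way round below 0.12 rad and height (world z) of latch_block below 0.008 m and angle between latch_block's own z axis and vertical below 0.1 rad and contact force between the fingers and latch_block above 2 N and contact force between each of the arm, the fingers and stop below 1 N), for 0.5 s.
At the end, for the whole second after the job is handed in: For the last second the gripper holds the block still and flat on the bench (8 mm, 0.1 rad), lever shut (0.15 rad), catch end within 14 mm of the face's middle and 0.12 rad of square, pressed with 6 to 15 N; robot not touching the stop; bystanders within 25 mm of their start (all of step 2 and linear speed of latch_block below 0.01 m/s and distance of each of glue_bottle, brass_elbow, black_tape from where it was at the start of the episode below 0.025 m); the arm keeps its last pose, push and grip.
It fails at once if the plate is driven to the end of its travel (value of joint stop_plate above 0.0235 m).
It fails at once if the glue bottle is knocked away (distance of glue_bottle from where it was at the start of the episode above 0.025 m).
It fails at once if the brass elbow is knocked away (distance of brass_elbow from where it was at the start of the episode above 0.025 m).
It fails at once if the black tape is knocked away (distance of black_tape from where it was at the start of the episode above 0.025 m).
It also fails if it takes over 53 s, if anything falls off the work surface, if the arm or the gripper's body presses on something with over 40 N, if the wrist force passes 120 N, or if a joint passes its speed limit or range.

## Robot

A 7-joint arm with a two-finger parallel gripper is mounted at the origin on a cart in front of the work surface, level with it; the furniture and walls round the work are solid. World frame = base frame: x ahead of the robot, y to its left, z up, the work surface at z = 0. Lengths are in m, angles in rad, forces in N, time in s.
With the tool pointing down it reaches from about 0.4 to 0.85 m from the base axis. Payload 10.4 kg.
Tool frame: the origin (TCP) lies on the centre line of the jaws, within the pads' length; the fingertips stand 17 mm ahead of it and the grasp point (between the pads) lies 2 mm behind it; z points along the fingers, y is the line along which they close (so a half turn about z gives the same grasp; the last joint's range is limited). The gripper opens to 85 mm and grips with 20 to 120 N. Pads are 22 mm wide; open, the fingers measure 114 mm over their backs; the gripper's body (76 mm by 85 mm) begins 54 mm behind the grasp point. The pads swing forward as they close: fully open they stand 13 mm farther back than shut.
Start: joints at [-1.179, 0.332, -0.065, 1.46, 0.022, 1.35, -0.088], TCP at [0.252, 0.572, 0.248] pointing down, gripper open.
Joint ranges: [-2.6, 2.6], [-0.5, 2.12], [-1.47, 1.34], [0.16, 2.42], [-1.27, 4.41], [0.06, 2.06], [-2.6, 2.6]. Speed limits (rad/s): [2.22, 2.22, 2.79, 2.79, 3.14, 3.14, 3.14].

## Interface

Orientations are given as a unit quaternion [x, y, z, w].
In Python, from workcell import sensors, imaging, order, spotter gives the robot as it stands. The module is installed in compiled form; this text tells all that it offers.
- The arm moves only by the shell command python3 -m inch 'ROWS' [FORCE]. ROWS is JSON, a list that holds one entry, the list of rows, each a list of 7 numbers: the shift along the tool's x, y, z in m, then the turn, a rotation vector about the tool's x, y, z in rad, then the closure, from -1 (fully open) to 1 (shut). In form: [[[x, y, z, ax, ay, az, hand], ...]]. A call has 1 to 10 rows; each row is the pose to reach, as a shift and turn from the pose commanded when the call began, along the tool's axes at that moment; what a row does not reach only later rows make up. A row lasts 1/10 s, in which the tool goes at most 50 mm and 8.59 degrees, less where a joint would pass 70% of its speed; a pose out of reach is approached as far as the arm can. A call with a gripper value outside its range is refused whole. The fingers move at their own pace and stop on an object; FORCE is the grip in N (left out, the last holds). Time passes only in rows, so rows that repeat a pose let the fingers close. It gives the time, the measured TCP pose, the force, the opening and the grip force at its end, in the units of the state.
- sensors.get_obs(): the state, without advancing time (a new reading comes with each control period).
- imaging.camera(name): name is "scene" or "top"; returns the picture (480x640x3 uint8, blue, green, red); there is no depth.
- imaging.calibration(name): a dict with "mtx" (3x3 intrinsics, pixels), "R" (3x3) and "t" (3): a world point X has camera coordinates R X + t. Camera axes: x right, y down, z forward; pixel columns grow to the right and rows downward; lengths in m; the calibration is good to about 2 mm. A picture is of the moment at which its call begins. calibration takes no time and is no camera call.
- order.hand_in(): hands the job in; it is judged then, once.
Trained networks look in the newest picture that a camera, given by its name, has taken for a name from the list of things; names that differ only in an ending like _2 or _b are one class to them, and where a whole thing is asked for, a point or a joint stands for the part that bears it (a point fixed in the world has none). Each returns a list of dicts, best first, with "conf" (0 to 1); they miss things now and then, are a little off and sometimes report something else, mostly with a low value. They report only what shows in the picture. A call takes as long as a camera call.
- spotter.look_for(label, camera): "pixel" ([column, row] in pixels, amid what is visible of it).
The state is a dict: "clock": time; "joint_pos": joint angles; "joint_velocities": joint speeds; "tau": joint torques, N m; "position": TCP position; "ee_rot": TCP orientation; "ft_force": force on the tool from outside, world axes, zero at the start; "torque": the same for the moment, N m; "grip_width": opening from 0.0 (shut) to 1.0 (fully open); "grasp_force": force on a finger pad.
Only numpy, scipy, OpenCV 4.12 (cv2) and the standard library are available. Lean on these libraries where they do the work, as an engineer would, in place of code of your own. Each camera call takes 0.05 s, during which the arm holds its last target. There are 200 camera calls.

## Working session

There is one attempt and no reset: what is moved stays moved. The work goes in short steps, Python scripts to look and compute and a shell command to move; the robot and the scene stay as the last step left them, time stands still between calls to the robot, and variables do not carry over. Pictures are saved under pics/ and viewed, at most 10 in all, crops included, and the job is handed in when it is done.

```bash
mkdir -p pics; cat > h.py <<'E'
import numpy as np,cv2
from scipy.spatial.transform import Rotation as Ro
from workcell import sensors,imaging,order,spotter
def ray(cam,px,z):
    c=imaging.calibration(cam);K,R,t=[np.array(c[k],float) for k in('mtx','R','t')]
    d=R.T@np.linalg.inv(K)@[px[0],px[1],1];o=-R.T@t
    return o+d*(z-o[2])/d[2]
def proj(cam,X):
    c=imaging.calibration(cam);K,R,t=[np.array(c[k],float) for k in('mtx','R','t')]
    p=K@(R@np.array(X,float)+t);return p[:2]/p[2]
E
python3 - <<'E'
from h import *
for c in('top','scene'):
    cv2.imwrite(f'pics/{c}1.png',imaging.camera(c))
np.set_printoptions(precision=4,suppress=True)
for l in('latch_block','latch_block_lever','catch_end','stop','stop_plate','glue_bottle','brass_elbow','black_tape'):
    for c in('top',):
        r=spotter.look_for(l,c)[:2]
        print(l,c,[(q['conf'],q['pixel'],ray(c,q['pixel'],.015)) for q in r])
s=sensors.get_obs();print(s)
E
```

```text
latch_block top [(0.93, [363.5, 236.9], array([0.5026, 0.1012, 0.015 ]))]
latch_block_lever top []
catch_end top [(0.91, [361.8, 240.3], array([0.4956, 0.1045, 0.015 ]))]
stop top [(0.78, [209.0, 261.7], array([0.4435, 0.4109, 0.015 ]))]
stop_plate top [(0.83, [225.6, 266.8], array([0.4342, 0.3773, 0.015 ])), (0.62, [362.4, 237.2], array([0.502 , 0.1034, 0.015 ]))]
glue_bottle top [(0.86, [451.4, 199.7], array([ 0.5841, -0.077 ,  0.015 ]))]
brass_elbow top [(0.68, [288.9, 188.0], array([0.5974, 0.2554, 0.015 ])), (0.31, [360.4, 241.1], array([0.4939, 0.1073, 0.015 ]))]
black_tape top [(0.97, [152.3, 188.8], array([0.587 , 0.5303, 0.015 ]))]
{'clock': 0.5, 'joint_pos': array([-1.1786,  0.3322, -0.0647,  1.4602,  0.0216,  1.3499, -0.0885]), 'joint_velocities': array([-0.0008, -0.0001,  0.0011,  0.0014, -0.0014, -0.0001,  0.0011]), 'tau': array([ -0.0003, -62.4738,   0.0487, -39.1561,   0.0162,   0.0024,
         0.    ]), 'position': array([0.2518, 0.572 , 0.2483]), 'ee_rot': array([ 0.2059,  0.9786, -0.    , -0.    ]), 'ft_force': array([ 1.0448, -0.3385, -0.1487]), 'torque': array([-0.0067, -0.0166,  0.027 ]), 'grasp_force': 0.0, 'grip_width': 1.0005709457784018}
```

View pics/top1.png

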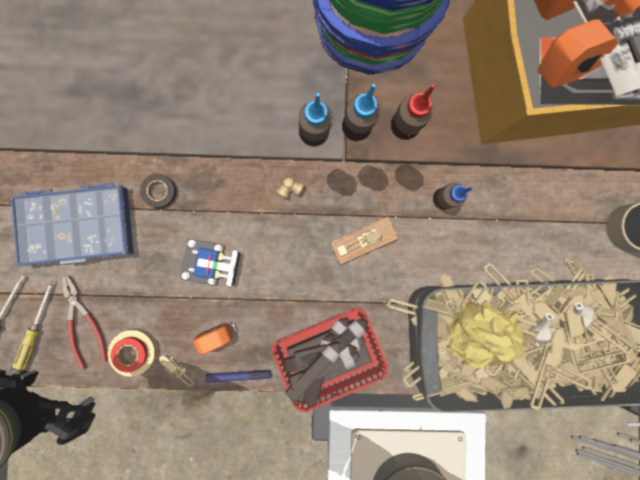

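View pics/scene1.png

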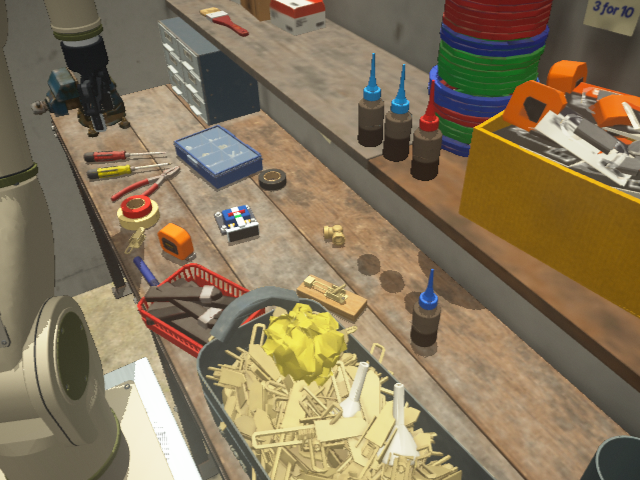

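The top picture shows the block at about (365,241), the stop at (210,262) with its plate on the right, the tape at (158,190), the elbow at (290,188) and the bottle at (452,197). Next I'll zoom in.

```bash
python3 - <<'E'
from h import *
t=cv2.imread('pics/top1.png');s=cv2.imread('pics/scene1.png')
f=lambda i,x,y:cv2.resize(i[y:y+75,x:x+100],(400,300),interpolation=cv2.INTER_CUBIC)
cv2.imwrite('pics/c1.png',np.vstack([np.hstack([f(t,315,203),f(t,165,225)]),np.hstack([f(s,285,260),f(s,190,190)])]))
E
```

```text
(no output)
```

View pics/c1.png

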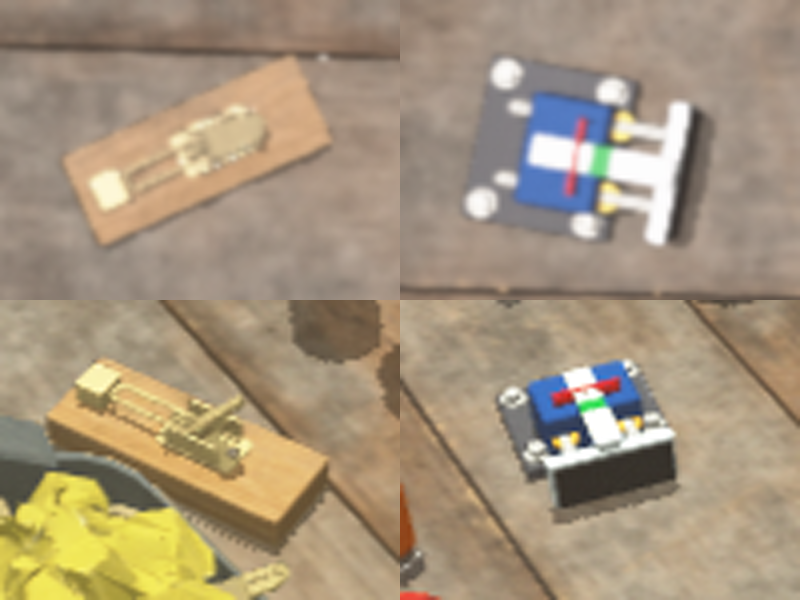

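The catch points left in the picture, toward the stop. The stop's black face is on the picture's right, and the lever is half open. Now I'll work out the poses.

```bash
python3 - <<'E'
from h import *
np.set_printoptions(precision=4,suppress=True)
P=lambda x,y,z,ox,oy:ray('top',(ox+x/4,oy+y/4),z)
c=[P(x,y,.019,315,203) for x,y in((62,160),(293,57),(330,143),(103,244))]
c=np.array(c);print(c,c.mean(0))
v=(c[0]+c[3]-c[1]-c[2])/2;print('block yaxis',np.degrees(np.arctan2(v[1],v[0])),np.linalg.norm(v),np.linalg.norm(c[0]-c[3]))
b=np.array([P(x-400,y,.010,165,225) for x,y in((507,73),(613,92),(585,225),(481,203))])
print('foot c',b.mean(0));u=(b[0]+b[3]-b[1]-b[2])/2;print(u,np.degrees(np.arctan2(u[1],u[0])))
w=b[0]+b[1]-b[2]-b[3];print('perp',np.degrees(np.arctan2(w[1],w[0]))+90)
p=[P(x-400,y,.032,165,225) for x,y in((692,103),(671,243))];d=p[0]-p[1];print('plate',p,np.degrees(np.arctan2(d[1],d[0]))+90,np.linalg.norm(d),np.mean(p,0))
p=[P(x-400,y,.038,165,225) for x,y in((583,118),(570,195))];d=p[0]-p[1];print('pointer',np.mean(p,0),np.degrees(np.arctan2(d[1],d[0]))+90)
for l in('latch_block','stop','lever_hinge','catch_end','stop_face'): print(l,spotter.look_for(l,'scene')[:1])
cc=imaging.calibration('top');print(-np.array(cc['R']).T@cc['t'])
E
```

```text
[[0.4882 0.168  0.019 ]
 [0.5438 0.0524 0.019 ]
 [0.5007 0.0327 0.019 ]
 [0.4465 0.1462 0.019 ]] [0.4948 0.0998 0.019 ]
block yaxis 115.61482786385831 0.12703366422786566 0.04700452083854432
foot c [0.4423 0.4267 0.01  ]
[0.0088 0.0531 0.    ] 80.57402307722546
perp 80.66089965590862
plate [array([0.467 , 0.3512, 0.032 ]), array([0.3979, 0.359 , 0.032 ])] 83.54520957547474 0.06961047590317136 [0.4325 0.3551 0.032 ]
pointer [0.4392 0.4056 0.038 ] 82.63946742556098
latch_block [{'pixel': [333.1, 300.3], 'conf': 0.86}]
stop [{'pixel': [238.3, 222.0], 'conf': 0.59}]
lever_hinge [{'pixel': [329.4, 298.9], 'conf': 0.95}]
catch_end [{'pixel': [331.6, 295.6], 'conf': 0.63}]
stop_face [{'pixel': [241.1, 228.6], 'conf': 0.91}]
[0.4598 0.2161 0.9392]
```

```bash
cat >> h.py <<'E'
np.set_printoptions(precision=4,suppress=True)
def go(x,y,z,yaw):  # yaw of tool y axis, deg; tool down
    s=sensors.get_obs();R=Ro.from_quat(s['ee_rot']);p=s['position']
    a=np.radians(yaw);Y=np.array([np.cos(a),np.sin(a),0]);Z=np.array([0,0,-1.]);T=Ro.from_matrix(np.c_[np.cross(Y,Z),Y,Z])
    print(p,R.inv().apply(np.array([x,y,z])-p),(R.inv()*T).as_rotvec(),s['clock'],s['ft_force'],s['joint_pos'])
E
python3 -c "
from h import *
go(.508,.073,.15,25.6)"
```

```text
[0.2519 0.572  0.2484] [-0.4355 -0.3535  0.0983] [ 0.0001 -0.      0.7092] 0.75 [-0.7415  0.3095 -1.3362] [-1.1786  0.3322 -0.0647  1.4601  0.0216  1.3499 -0.0885]
```

```bash
python3 -m inch '[[[-0.04,-0.03,0,0,0,0.07,1],[-0.08,-0.065,0,0,0,0.14,1],[-0.12,-0.098,0,0,0,0.21,1],[-0.16,-0.13,0,0,0,0.28,1],[-0.2,-0.163,0,0,0,0.35,1],[-0.24,-0.195,0,0,0,0.42,1],[-0.28,-0.228,0,0,0,0.49,1],[-0.32,-0.26,0,0,0,0.56,1],[-0.36,-0.293,0.02,0,0,0.63,1],[-0.4,-0.325,0.04,0,0,0.68,1]]]' 40; python3 -c "
from h import *
go(.508,.073,.13,25.6)"
```

```text
clock: 1.75
position: [0.4784, 0.1301, 0.2166]
ee_rot: [0.522, 0.853, 0.001, 0.001]
ft_force: [0.4, 0.5, -0.8]
grip_width: 0.004
grasp_force: 0.0
[0.4784 0.1301 0.2166] [-0.0643  0.0001  0.0866] [ 0.0026 -0.0003  0.0263] 1.75 [ 0.363   0.4922 -0.8206] [-0.6846  0.0576  0.3414  1.8574 -0.0211  1.2275  0.1364]
```

```bash
python3 -m inch '[[[-0.02,0,0.03,0,0,0.015,1],[-0.045,0,0.06,0,0,0.029,1],[-0.045,0,0.085,0,0,0.029,1],[-0.045,0,0.085,0,0,0.029,1],[-0.045,0,0.085,0,0,0.029,1]]]'; python3 -c "
from h import *
go(.508,.073,.053,25.6)
t=imaging.camera('top');s=imaging.camera('scene')
f=lambda i,x,y:cv2.resize(i[y:y+150,x:x+100],(400,600),interpolation=cv2.INTER_CUBIC)
cv2.imwrite('pics/c2.png',np.hstack([f(t,330,160),f(s,290,180)]))"
```

```text
clock: 2.25
position: [0.498, 0.0924, 0.1316]
ee_rot: [0.533, 0.846, -0.0, -0.0]
ft_force: [-0.4, -0.4, 0.2]
grip_width: 0.002
grasp_force: 0.0
[0.498  0.0924 0.1316] [-0.0218  0.0006  0.0786] [-0.0001 -0.0001  0.0008] 2.25 [-0.3872 -0.387   0.1637] [-0.6212  0.1753  0.3816  1.9295 -0.0751  1.0504  0.2401]
```

View pics/c2.png

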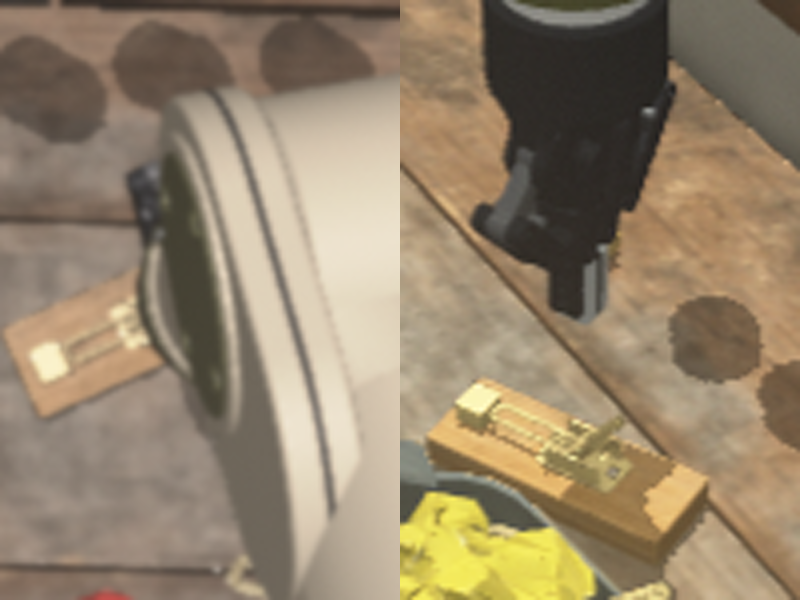

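The gripper stands about 10 cm above the block near the hinge (scene crop about (580,320) against the lever at (600,440)). It needs 22 mm more toward the lever tip, then down.

```bash
python3 -m inch '[[[-0.022,0,0.02,0,0,0,1],[-0.022,0,0.04,0,0,0,1],[-0.022,0,0.05,0,0,0,1],[-0.022,0,0.06,0,0,0,1],[-0.022,0,0.066,0,0,0,1],[-0.022,0,0.072,0,0,0,1],[-0.022,0,0.077,0,0,0,1],[-0.022,0,0.08,0,0,0,1],[-0.022,0,0.08,0,0,0,1],[-0.022,0,0.08,0,0,0,1]]]'; python3 -c "
from h import *
go(.508,.073,.05,25.6)
s=imaging.camera('scene')
f=lambda i,x,y:cv2.resize(i[y:y+150,x:x+133],(532,600),interpolation=cv2.INTER_CUBIC)
cv2.imwrite('pics/c3.png',f(s,270,200))"
```

```text
clock: 3.35
position: [0.5071, 0.0724, 0.0509]
ee_rot: [0.533, 0.846, -0.0, -0.0]
ft_force: [0.9, 0.4, 0.2]
grip_width: -0.003
grasp_force: 0.0
[0.5071 0.0724 0.0509] [0.0001 0.0011 0.0009] [-0.0008 -0.0005  0.0007] 3.35 [0.9152 0.3602 0.1759] [-0.5658  0.308   0.3801  1.9773 -0.1465  0.8832  0.3389]
```

View pics/c3.png

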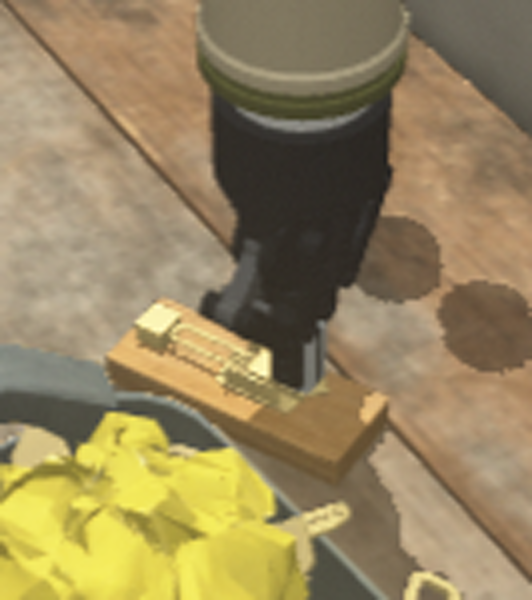

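The finger went down beyond the tip: the lever still stands up at crop (262,355), on the catch side of the finger. I'll raise, go to the catch side, then sweep back and press down.

```bash
python3 -m inch '[[[0,0,-0.03,0,0,0,1],[0,0,-0.05,0,0,0,1],[0.03,0,-0.05,0,0,0,1],[0.055,0,-0.05,0,0,0,1],[0.055,0,-0.05,0,0,0,1],[0.055,0,-0.03,0,0,0,1],[0.055,0,-0.016,0,0,0,1],[0.055,0,-0.016,0,0,0,1],[0.055,0,-0.016,0,0,0,1]]]'
python3 -m inch '[[[-0.01,0,0,0,0,0,1],[-0.02,0,0,0,0,0,1],[-0.03,0,0,0,0,0,1],[-0.037,0,0,0,0,0,1],[-0.044,0,0.002,0,0,0,1],[-0.05,0,0.006,0,0,0,1],[-0.053,0,0.01,0,0,0,1],[-0.053,0,0.014,0,0,0,1],[-0.053,0,0.0165,0,0,0,1],[-0.053,0,0.0165,0,0,0,1]]]'; python3 -c "
from h import *
go(.508,.073,.05,25.6)
s=imaging.camera('scene')
f=lambda i,x,y:cv2.resize(i[y:y+150,x:x+133],(532,600),interpolation=cv2.INTER_CUBIC)
cv2.imwrite('pics/c4.png',f(s,270,200))"
```

```text
clock: 4.3
position: [0.4837, 0.1212, 0.0672]
ee_rot: [0.533, 0.846, -0.0, -0.0]
ft_force: [0.5, 0.9, 0.1]
grip_width: 0.001
grasp_force: 0.0
clock: 5.3
position: [0.5064, 0.0739, 0.0506]
ee_rot: [0.533, 0.846, -0.0, -0.0]
ft_force: [-2.6, -1.5, 4.4]
grip_width: -0.001
grasp_force: 2.3
[0.5064 0.0739 0.0506] [-0.0015  0.0011  0.0006] [-0.0008 -0.0003  0.0005] 5.3 [-2.5512 -1.5304  4.3763] [-0.5674  0.3073  0.3779  1.9786 -0.1451  0.8822  0.3343]
```

View pics/c4.png

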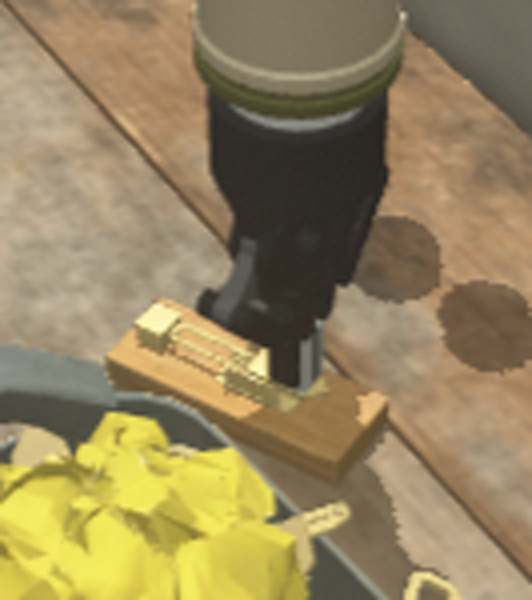

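Contact force is now about 4 N upward, but the fingers hide the lever. I'll raise clear and look again.

```bash
python3 -m inch '[[[0,0,-0.04,0,0,0,1],[0.0,0,-0.08,0,0,0,1],[-0.05,0,-0.1,0,0,0,-1],[-0.08,0,-0.1,0,0,0,-1],[-0.08,0,-0.1,0,0,0,-1],[-0.08,0,-0.1,0,0,0,-1]]]'; python3 -c "
from h import *
go(.508,.073,.05,25.6)
t=imaging.camera('top');s=imaging.camera('scene')
f=lambda i,x,y:cv2.resize(i[y:y+75,x:x+75],(400,400),interpolation=cv2.INTER_CUBIC)
cv2.imwrite('pics/c5.png',np.hstack([f(t,325,203),f(s,295,260)]))"
```

```text
clock: 5.95
position: [0.5412, 0.0015, 0.1502]
ee_rot: [0.533, 0.846, -0.0, -0.0]
ft_force: [-0.6, -0.2, -0.0]
grip_width: 0.683
grasp_force: 0.0
[0.5412 0.0015 0.1502] [0.0787 0.0009 0.1003] [-0.0003 -0.0003 -0.0008] 5.95 [-0.5731 -0.223  -0.0278] [-0.4872  0.2355  0.4564  1.828  -0.1155  1.1045  0.4564]
```

View pics/c5.png

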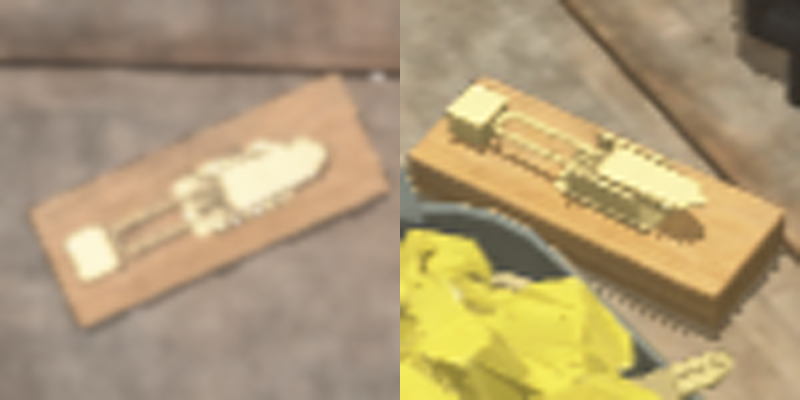

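The lever now lies flat along the block, bright strip from (225,190) to (325,155) in the left crop. The block corners are at (30,212), (337,75), (388,187) and (80,328). I'll recompute the grasp from these.

```bash
python3 - <<'E'
from h import *
c=np.array([ray('top',(325+x*75/400,203+y*75/400),.019) for x,y in((30,212),(337,75),(388,187),(80,328))])
v=(c[0]+c[3]-c[1]-c[2])/2;yaw=np.degrees(np.arctan2(v[1],v[0]));m=c.mean(0);print(m,yaw,np.linalg.norm(v))
a=np.radians(yaw);u=np.array([np.cos(a),np.sin(a)])
for s in ('scene',):  # lever tip check
  for th in(0,.15,.3):
    r=-.010-.036*np.cos(th);q=np.r_[m[:2]+u*r,.032+.036*np.sin(th)];p=proj(s,q);print(th,(p-[295,260])*400/75)
g=m[:2]+u*.018;print(g,yaw-90);go(*g,.10,yaw-90)
E
```

```text
[0.4951 0.1001 0.019 ] 115.92857448810281 0.1282526872027344
0 [302.7882 197.7163]
0.15 [302.0264 186.3796]
0.3 [299.2579 174.3313]
[0.4872 0.1162] 25.92857448810281
[0.5407 0.003  0.15  ] [0.1252 0.001  0.0501] [-0.0008 -0.0009 -0.004 ] 6.05 [ 0.3404  0.369  -0.0973] [-0.4886  0.2353  0.4551  1.8287 -0.1155  1.1046  0.4563]
```

The tip position could mean anything from 0 to 0.1 rad, so I'll press once more, slightly lower and nearer the tip. Then I'll open and go over the grasp point.

```bash
python3 -m inch '[[[0.04,0,0.03,0,0,0,1],[0.072,0,0.05,0,0,0,1],[0.072,0,0.06,0,0,0,1],[0.072,0,0.07,0,0,0,1],[0.072,0,0.08,0,0,0,1],[0.072,0,0.09,0,0,0,1],[0.072,0,0.097,0,0,0,1],[0.072,0,0.1,0,0,0,1],[0.072,0,0.102,0,0,0,1],[0.072,0,0.102,0,0,0,1]]]'
python3 -m inch '[[[0,0,0,0,0,0,1],[0,0,0,0,0,0,1],[0,0,-0.04,0,0,0,1],[0.02,0,-0.06,0,0,0,-1],[0.053,0,-0.06,0,0,0,-1],[0.053,0,-0.06,0,0,0,-1],[0.053,0,-0.06,0,0,0,-1],[0.053,0,-0.06,0,0,0,-1]]]'
python3 -c "
from h import *
go(.4872,.1162,.019,25.9)"
```

```text
clock: 7.05
position: [0.5102, 0.0661, 0.0501]
ee_rot: [0.533, 0.846, 0.0, -0.0]
ft_force: [-10.2, -2.6, 22.6]
grip_width: -0.002
grasp_force: 11.5
clock: 7.85
position: [0.4875, 0.1136, 0.1084]
ee_rot: [0.533, 0.846, -0.0, 0.0]
ft_force: [-0.5, 0.2, 0.0]
grip_width: 0.845
grasp_force: 0.0
[0.4875 0.1136 0.1084] [0.0025 0.0009 0.0894] [-0.0001  0.0003 -0.006 ] 7.85 [-0.5234  0.1769  0.0063] [-0.6634  0.1932  0.3773  1.9653 -0.0839  0.9981  0.199 ]
```

22.6 N against a hard stop: the lever is shut. Now I'll descend and grip.

```bash
python3 -m inch '[[[0.002,0.001,0.02,0,0,0,-1],[0.002,0.001,0.04,0,0,0,-1],[0.002,0.001,0.06,0,0,0,-1],[0.002,0.001,0.075,0,0,0,-1],[0.002,0.001,0.085,0,0,0,-1],[0.002,0.001,0.089,0,0,0,-1],[0.002,0.001,0.089,0,0,0,-1],[0.002,0.001,0.089,0,0,0,-1]]]'
python3 -m inch '[[[0,0,0,0,0,0,1],[0,0,0,0,0,0,1],[0,0,0,0,0,0,1],[0,0,0,0,0,0,1],[0,0,0,0,0,0,1],[0,0,0,0,0,0,1]]]' 60
python3 -c "
from h import *
go(.4872,.1162,.019,25.9)"
```

```text
clock: 8.65
position: [0.4877, 0.1166, 0.0201]
ee_rot: [0.533, 0.846, 0.0, 0.0]
ft_force: [-0.9, -0.3, 0.5]
grip_width: 1.0
grasp_force: 0.0
clock: 9.25
position: [0.4877, 0.1169, 0.0203]
ee_rot: [0.533, 0.846, 0.001, 0.0]
ft_force: [-2.2, 0.6, 6.7]
grip_width: 0.57
grasp_force: 62.4
[0.4877 0.1169 0.0203] [-0.0004 -0.0008  0.0013] [ 0.0011 -0.0003 -0.0051] 9.25 [-2.2426  0.5669  6.6841] [-0.6362  0.3367  0.3505  2.0202 -0.158   0.809   0.2524]
```

```bash
python3 -m inch '[[[0,0,-0.015,0,0,0,1],[0,0,-0.03,0,0,0,1],[0,0,-0.03,0,0,0,1]]]'
python3 -c "
from h import *
go(.4232,.2887,.05,-8)"
```

```text
clock: 9.55
position: [0.4882, 0.1171, 0.051]
ee_rot: [0.533, 0.846, 0.001, 0.001]
ft_force: [1.1, -0.0, -3.0]
grip_width: 0.566
grasp_force: 63.2
[0.4882 0.1171 0.051 ] [0.1829 0.0156 0.0011] [ 0.0027 -0.0009  0.5866] 9.55 [ 1.1192 -0.0398 -3.0478] [-0.65    0.2835  0.3634  2.0049 -0.1309  0.8723  0.2313]
```

```bash
python3 -m inch '[[[0.02,0.002,0,0,0,0.065,1],[0.045,0.004,0,0,0,0.14,1],[0.07,0.006,0,0,0,0.22,1],[0.095,0.008,0,0,0,0.3,1],[0.12,0.01,0,0,0,0.38,1],[0.145,0.013,0,0,0,0.46,1],[0.168,0.015,0,0,0,0.53,1],[0.183,0.0155,0,0,0,0.587,1],[0.183,0.0155,0,0,0,0.587,1],[0.183,0.0155,0,0,0,0.587,1]]]'
python3 - <<'E'
from h import *
go(.4232,.2887,.021,-8)
t=imaging.camera('top');s=imaging.camera('scene')
cv2.imwrite('pics/t6.png',t)
f=lambda i,x,y:cv2.resize(i[y:y+112,x:x+75],(400,600),interpolation=cv2.INTER_CUBIC)
g=lambda i,x,y:cv2.resize(i[y:y+112,x:x+75],(400,600),interpolation=cv2.INTER_CUBIC)
cv2.imwrite('pics/c6.png',np.hstack([f(t,205,200),g(s,210,180)]))
E
```

```text
clock: 10.55
position: [0.4219, 0.2878, 0.0489]
ee_rot: [0.754, 0.657, -0.0, 0.0]
ft_force: [-0.5, -0.5, -3.2]
grip_width: 0.568
grasp_force: 63.1
[0.4219 0.2878 0.0489] [0.0011 0.0012 0.0279] [-0.0004  0.0009  0.0014] 10.55 [-0.4655 -0.4539 -3.1581] [-1.0035  0.3064  0.3569  1.9812 -0.1369  0.8778 -0.7123]
```

View pics/c6.png

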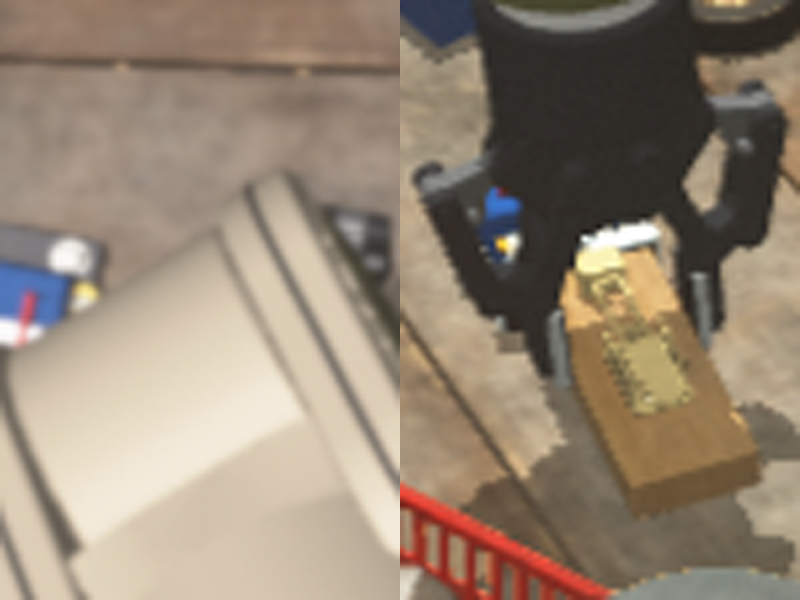

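The block is held level with the lever shut, and its catch end (right crop, about (600,250)) points at the white plate. I'll lower it onto the bench.

```bash
python3 -m inch '[[[0.001,0.001,0.01,0,0,0,1],[0.001,0.001,0.02,0,0,0,1],[0.001,0.001,0.025,0,0,0,1],[0.001,0.001,0.0275,0,0,0,1],[0.001,0.001,0.0275,0,0,0,1],[0.001,0.001,0.0275,0,0,0,1]]]'
python3 - <<'E'
from h import *
n=np.array([np.cos(np.radians(82)),np.sin(np.radians(82))])
p=sensors.get_obs()['position'];print(p)
for d in(.047,.0345): go(*(np.array([.4325,.355])-n*d),.0205,-8)
E
```

```text
clock: 11.25
position: [0.4234, 0.2893, 0.0222]
ee_rot: [0.755, 0.656, 0.0, -0.0]
ft_force: [-0.0, -0.5, -2.3]
grip_width: 0.568
grasp_force: 63.1
[0.4234 0.2893 0.0222]
[0.4234 0.2893 0.0222] [ 0.0193 -0.0001  0.0017] [ 0.0002 -0.0002 -0.0003] 11.25 [-0.0206 -0.5134 -2.3201] [-0.9916  0.3548  0.3457  1.99   -0.1614  0.8224 -0.6954]
[0.4234 0.2893 0.0222] [ 0.0318 -0.0001  0.0017] [ 0.0002 -0.0002 -0.0003] 11.25 [-0.0206 -0.5134 -2.3201] [-0.9916  0.3548  0.3457  1.99   -0.1614  0.8224 -0.6954]
```

```bash
python3 -m inch '[[[0.0,0,0.0015,0,0,0,1],[0.004,0,0.0015,0,0,0,1],[0.008,0,0.0015,0,0,0,1],[0.012,0,0.0015,0,0,0,1],[0.016,0,0.0015,0,0,0,1],[0.02,0,0.0015,0,0,0,1],[0.022,0,0.0015,0,0,0,1],[0.024,0,0.0015,0,0,0,1],[0.024,0,0.0015,0,0,0,1],[0.024,0,0.0015,0,0,0,1]]]'
python3 - <<'E'
from h import *
go(.4325,.355,.0205,-8)
s=imaging.camera('scene')
cv2.imwrite('pics/c7.png',cv2.resize(s[180:280,190:290],(600,600),interpolation=cv2.INTER_CUBIC))
E
```

```text
clock: 12.25
position: [0.4265, 0.3126, 0.0205]
ee_rot: [0.755, 0.656, -0.0, 0.0]
ft_force: [-0.1, -3.3, -1.9]
grip_width: 0.569
grasp_force: 63.3
[0.4265 0.3126 0.0205] [ 0.0428 -0.     -0.0001] [-0.0002  0.0004 -0.0008] 12.25 [-0.1387 -3.307  -1.8536] [-1.0093  0.3875  0.3364  1.9488 -0.1693  0.8327 -0.7221]
```

View pics/c7.png

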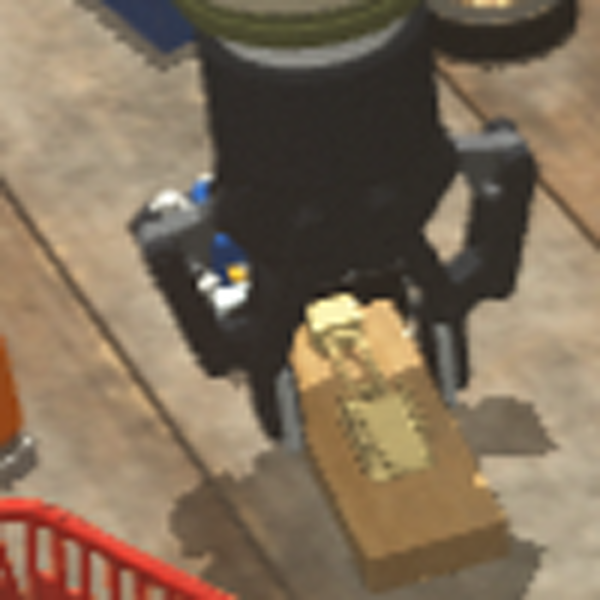

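Contact is made at 3.3 N, which fits about 4 mm of compression, and the block is in line with the plate. I'll push another 8.5 mm gently.

```bash
python3 -m inch '[[[0.0015,0,0.0005,0,0,0,1],[0.003,0,0.0005,0,0,0,1],[0.0045,0,0.0005,0,0,0,1],[0.006,0,0.0005,0,0,0,1],[0.007,0,0.0005,0,0,0,1],[0.008,0,0.0005,0,0,0,1],[0.0085,0,0.0005,0,0,0,1],[0.0085,0,0.0005,0,0,0,1],[0.0085,0,0.0005,0,0,0,1],[0.0085,0,0.0005,0,0,0,1]]]'
python3 - <<'E'
from h import *
go(.4325,.355,.0205,-8)
t=imaging.camera('top');s=imaging.camera('scene')
f=lambda i,x,y:cv2.resize(i[y:y+80,x:x+80],(400,400),interpolation=cv2.INTER_CUBIC)
cv2.imwrite('pics/c8.png',np.hstack([f(t,180,220),f(s,205,190)]))
E
```

```text
clock: 13.3
position: [0.4276, 0.3185, 0.0203]
ee_rot: [0.755, 0.655, -0.002, 0.001]
ft_force: [-6.8, -15.7, 15.2]
grip_width: 0.567
grasp_force: 65.2
[0.4276 0.3185 0.0203] [ 0.0368 -0.0003 -0.0003] [-0.0017  0.0039 -0.0024] 13.3 [ -6.7894 -15.6926  15.246 ] [-1.0146  0.3979  0.3352  1.9346 -0.1701  0.8404 -0.7312]
```

View pics/c8.png

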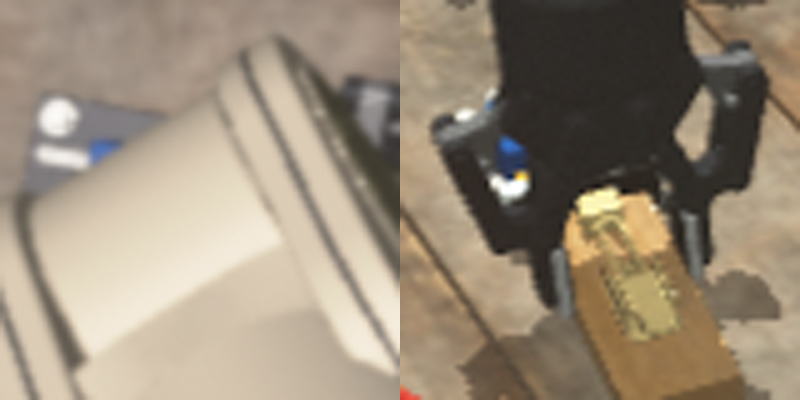

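The bench load (15 N up) adds friction, so only about 6 mm of the travel came. I'll ease the hand up 1 mm.

```bash
python3 -m inch '[[[0,0,-0.0005,0,0,0,1],[0,0,-0.0008,0,0,0,1],[0,0,-0.0008,0,0,0,1],[0,0,-0.0008,0,0,0,1],[0,0,-0.0008,0,0,0,1]]]'
python3 -c "
from h import *
go(.4325,.355,.0205,-8)"
```

```text
clock: 13.9
position: [0.4276, 0.3192, 0.0204]
ee_rot: [0.755, 0.655, -0.002, 0.001]
ft_force: [-1.6, -10.4, 2.1]
grip_width: 0.564
grasp_force: 63.6
[0.4276 0.3192 0.0204] [ 0.0362 -0.0002 -0.0002] [-0.0011  0.0031 -0.0022] 13.9 [ -1.6463 -10.3768   2.0623] [-1.0151  0.3979  0.3348  1.9344 -0.1702  0.8397 -0.7319]
```

```bash
python3 -m inch '[[[0.0008,0,-0.0002,0,0,0,1],[0.0008,0,-0.0002,0,0,0,1],[0.0008,0,-0.0002,0,0,0,1],[0.0008,0,-0.0002,0,0,0,1],[0.0008,0,-0.0002,0,0,0,1],[0.0008,0,-0.0002,0,0,0,1],[0.0008,0,-0.0002,0,0,0,1],[0.0008,0,-0.0002,0,0,0,1]]]'
python3 -c "
from h import *
go(.4325,.355,.0205,-8)"
```

```text
clock: 14.7
position: [0.4277, 0.3199, 0.0204]
ee_rot: [0.755, 0.655, -0.002, 0.001]
ft_force: [-0.7, -8.9, -1.3]
grip_width: 0.571
grasp_force: 63.3
[0.4277 0.3199 0.0204] [ 0.0354 -0.0002 -0.0002] [-0.0011  0.0032 -0.0022] 14.7 [-0.7298 -8.8609 -1.3272] [-1.0157  0.3989  0.3346  1.9329 -0.1703  0.8402 -0.7329]
```

Steady push of about 9 N with light bench contact and the force settled, so I'm handing in.

```bash
python3 -c "
from h import *
print(order.hand_in())"
```

```text
the job is handed in; nothing more can be done
None
```

The job is handed in: the lever is shut, and the block is held flat and in line with the stop at about 9 N, roughly 11.6 mm of plate travel by position, inside the green band's range; the arm hid the scale and plate face, so the band and centring come from force and position readings, and no verdict came back.

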